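# Stand the signal light in the latch fixture and lock it

### The job

Take the signal tower light out of its sloping cradle and set it down gently, upright and centred on the round black pad of the fixture, letting go only once its foot is on the pad and leaving it to stand by itself without wobble. Only then push the red lever through its quarter turn until it is against its end stop, so that the steel latch finger reaches over the light's foot, with the light still upright and centred. Never let the light topple, and leave the other things on the bench where they are.

Things in the scene. Friction and masses are not known exactly. Their poses are not given: they have to be found in the camera images.
- light: Loose signal tower light, 170 mm tall, 0.28 kg. Origin: centre of its foot's underside; z along its axis to the red top. Foot disc 60 mm diameter, 8 thick; stem 16 diameter up to 50; lens stack 36 diameter from 50 to 170 (black, green, yellow, red, black). Centre of mass about 75 up. It starts in the cradle leaning 40 degrees from vertical, top to the cradle's +x (roughly away from the robot).
- cradle: Blue sloping cradle, fixed; base 150 x 100 x 10 mm. Origin: on the bench below the light's foot, which rests 42 mm up on a toe plate square to the axis. An open trough, from 50 to 105 mm along the axis, holds the light from below with a low rail either side; beyond that the lens stack is free all round. Drawn along its axis by over 35 mm the foot catches under the trough: lift the light out square to its axis, on the upper side.
- fixture: Aluminium latch fixture, fixed to the bench: base plate 100 mm (x) by 170 mm (y, from -45 to +125), top 20 mm above the bench. Origin: on the bench under the lever's pivot. The black pad is centred 80 mm from the pivot along the fixture's +y.
- pad (a point): Centre of the top face of the round black rubber pad, 66 mm diameter, 26 mm above the bench; z up. The light is to stand here.
- pivot (a point): Point on the vertical lever axis, 65 mm above the bench, at the height of the handle's centre line.
- lever_grip (a point): On the lever: centre line of the red handle, 115 mm from the pivot, 65 mm above the bench. The level red sleeve is 22 mm diameter and runs from 55 to 145 mm from the pivot, with free space under it. Opposite the handle a flat steel latch finger turns with it: 61 mm long from the pivot, 16 wide, underside 37 mm above the bench (3 mm over the foot of a light standing on the pad).
- lever (a joint): Angle of the lever, rad; range 0 (handle along the fixture's -x, latch finger clear of the pad) to 1.571 (end stop: handle along the fixture's -y, latch finger over the pad's near side). It grows counter-clockwise seen from above. It stays where it is left; it takes about 0.3 N m, some 3 N at the middle of the red sleeve.
- driver: Bystander: screwdriver lying, 170 mm long; origin about its middle, along its x.
- lens: Bystander: blue spare lens ring, a cylinder 36 mm diameter, 34 mm tall, standing; origin under its centre.
- meter: Bystander: yellow multimeter lying flat, 150 x 78 x 36 mm; origin under its centre.
- bottle: Bystander: white bottle 60 mm diameter, 150 mm tall; origin under its centre.
- tape: Bystander: yellow ring of 100 mm diameter, 24 mm tall, lying flat; origin under its centre.
- mug: Bystander: blue mug 80 mm diameter, 95 mm tall; origin under its centre.

How it is judged:
On the way, in this order (a step that is already met when the one before it is completed fails the run):
1. the light's foot is set down on the pad, centred and upright, while the light is still held (horizontal distance between light and pad below 0.01 m and angle between light's own z axis and vertical below 0.15 rad and contact force between light and fixture above 0.3 N and contact force between light and the fingers above 0.5 N), for 0.02 s.
2. the light is let go and stands still, upright and centred on the pad, the lever not yet turned (horizontal distance between light and pad below 0.01 m and angle between light's own z axis and vertical below 0.06 rad and z of light in the frame of pad between -0.004 and 0.004 m and contact force between light and the fingers below 0.05 N and linear speed of light below 0.02 m/s and angular speed of light below 0.15 rad/s and value of joint lever below 0.6 rad), for 0.4 s.
3. the lever is pushed to its end stop with the light still upright and centred on the pad (value of joint lever above 1.5 rad and horizontal distance between light and pad below 0.01 m and angle between light's own z axis and vertical below 0.06 rad and z of light in the frame of pad between -0.004 and 0.004 m), for 0.2 s.
At the end, for the whole second after the job is handed in: The lever rests within 0.07 rad (4 degrees) of its end stop (joint above 1.5); the light stands by itself on the pad, foot centre within 10 mm of the pad centre in plan and within 4 mm of the pad's top in height, its axis within 0.06 rad of vertical, at rest and untouched (all of step 3 and velocity of joint lever below 0.05 rad/s and contact force between light and the fingers below 0.05 N and linear speed of light below 0.02 m/s and angular speed of light below 0.15 rad/s).
It fails at once if the light topples (axis more than 63 degrees from vertical) (angle between light's own z axis and vertical above 1.1 rad).
It fails at once if the lever is turned past 0.6 rad while the light is not on the pad (value of joint lever above 0.6 rad and distance between light and pad above 0.03 m).
It fails at once if the light is banged down on the fixture (more than 40 N) (contact force between light and fixture above 40 N).
It fails at once if a bystander (screwdriver, lens ring, multimeter, bottle, yellow ring, mug) is moved more than 30 mm (distance of any of driver, lens, meter, bottle, tape, mug from where it was at the start of the episode above 0.03 m).
It also fails if it takes over 64 s, if anything falls off the work surface, if the arm or the gripper's body presses on something with over 40 N, if the wrist force passes 120 N, or if a joint passes its speed limit or range.

### The arm

A 7-joint arm with a two-finger parallel gripper is mounted at the origin on the work surface. World frame = base frame: x ahead of the robot, y to its left, z up, the work surface at z = 0. Lengths are in m, angles in rad, forces in N, time in s.
With the tool pointing down it reaches from about 0.425 to 0.95 m from the base axis. Payload 4.7 kg.
Tool frame: the origin (TCP) lies between the finger pads; the fingertips stand 25 mm ahead of it and the grasp point (between the pads) lies 6 mm ahead of it; x points along the fingers, z is the direction in which the jaws open and shut, and the axes are right-handed (so a half turn about x gives the same grasp; the last joint's range is limited). The gripper opens to 85 mm and grips with 20 to 120 N. Pads are 22 mm wide; open, the fingers measure 114 mm over their backs; the gripper's body (76 mm by 85 mm) begins 54 mm behind the grasp point. The pads swing forward as they close: fully open they stand 13 mm farther back than shut.
Start: joints at [-1.185, 0.469, -0.049, 1.532, 0.024, 1.141, -0.082], TCP at [0.272, 0.618, 0.231] pointing down, gripper open.
Joint ranges: [-2.59, 2.59], [-0.33, 1.99], [-1.39, 1.29], [0.1, 2.45], [-1.04, 4.18], [0.21, 1.99], [-2.66, 2.66]. Speed limits (rad/s): [2.57, 2.57, 3.14, 3.14, 3.14, 3.14, 3.14].

### API

Orientations are given as a 3x3 rotation matrix whose columns are the frame's x, y, z axes.
In Python, from rig import * gives the robot as it stands. Calls block until the motion is done:
- movep(position, orientation): joint-space move of the TCP to a pose.
- move_l(position, attitude=None, feed=0.15, until_force=None): straight line of the TCP; attitude=None keeps the orientation; feed is the mean speed in m/s. With until_force (N) it stops when the force on the tool has changed by that much, and returns True; else False.
- move_joints(angles): joint-space move.
- command_gripper(opening, newtons=None): finger opening in m; newtons is the grip in N (None keeps the last); returns when the fingers have stopped.
- sleep(seconds).
- inverse_kinematics(position, orientation): joint angles nearest the present ones, or None.
- sense(): the state.
- camera(name): name is "side" or "top"; returns (picture, depth): 480x640x3 uint8, red, green, blue; 480x640 float32, m along the optical axis (not along the pixel's ray), 0 where there is no reading.
- camera_params(name): a dict with "K" (3x3 intrinsics, pixels), "position" and "rotation" of the camera in the world. Camera axes: x right, y down, z forward; pixel columns grow to the right and rows downward; lengths in m; the calibration is good to about 2 mm. A picture is of the moment at which its call begins. camera_params takes no time and is no camera call.
A pose or a line that the arm cannot do raises Unreachable and nothing moves.
- finish_job(): hands the job in, once; it reports no verdict.
The state is a dict: "time_s": time; "joint_pos": joint angles; "qd": joint speeds; "joint_efforts": joint torques, N m; "position": TCP position; "tcp_rot": TCP orientation; "wrist_force": force on the tool from outside, world axes, zero at the start; "ft_torque": the same for the moment, N m; "finger_gap": finger opening in m.
Only numpy, scipy, OpenCV 4.12 (cv2) and the standard library are available. Lean on these libraries where they do the work, as an engineer would, in place of code of your own. Each camera call takes 0.05 s, during which the arm holds its last target.

## Working session

There is one attempt and no reset: what is moved stays moved. The work goes in short steps, each a Python script; the robot and the scene stay as the last script left them, time stands still between calls to the robot, and variables do not carry over. Pictures are saved under pics/ and viewed, and the job is handed in when it is done.

```bash
ls; mkdir -p pics; python3 - <<'E'
from rig import *
import cv2,numpy as np
for n in("side","top"):
    p,d=camera(n); cv2.imwrite(f"pics/{n}0.png",p[:,:,::-1]); np.savez(f"pics/{n}0.npz",p=p,d=d)
    c=camera_params(n); print(n,c)
print(sense())
E
```

```text
pics
side {'K': array([[608.46634845,   0.        , 318.79677916],
       [  0.        , 608.46634845, 245.54398193],
       [  0.        ,   0.        ,   1.        ]]), 'position': array([ 0.02184053, -0.85073482,  1.28526185]), 'rotation': array([[ 8.69562669e-01, -3.68497417e-01,  3.28740654e-01],
       [-4.93822389e-01, -6.48258445e-01,  5.79569182e-01],
       [-4.60841410e-04, -6.66311220e-01, -7.45673619e-01]])}
top {'K': array([[581.11480084,   0.        , 315.75550057],
       [  0.        , 581.11480084, 237.61588709],
       [  0.        ,   0.        ,   1.        ]]), 'position': array([0.29262526, 0.0493907 , 1.19242053]), 'rotation': array([[-0.00476351, -0.98021002,  0.19790305],
       [-0.99997476,  0.00571259,  0.00422507],
       [-0.00527199, -0.19787793, -0.98021249]])}
{'time_s': 0.1, 'joint_pos': array([-1.18492522,  0.46941678, -0.04858789,  1.53358291,  0.02408748,
        1.14099613, -0.08228095]), 'qd': array([ 0.000356  , -0.00157677,  0.00062002, -0.00163316,  0.00068144,
       -0.00250509, -0.00168597]), 'joint_efforts': array([ 6.22319967e-04, -5.11515713e+01, -4.68029268e-02, -2.38390160e+01,
        1.07984312e-02,  4.34414134e-03, -1.39181543e-05]), 'position': array([0.27178661, 0.6172862 , 0.22982501]), 'tcp_rot': array([[-6.81983005e-04, -9.15223399e-01,  4.02946231e-01],
       [-1.68543197e-03,  4.02946804e-01,  9.15221849e-01],
       [-9.99998347e-01, -5.49727128e-05, -1.81734965e-03]]), 'wrist_force': array([-0.41144256,  0.63295097, -0.01672238]), 'ft_torque': array([-0.04260059, -0.0129387 ,  0.01673179]), 'finger_gap': 0.08537788961905095}
```

View pics/side0.png

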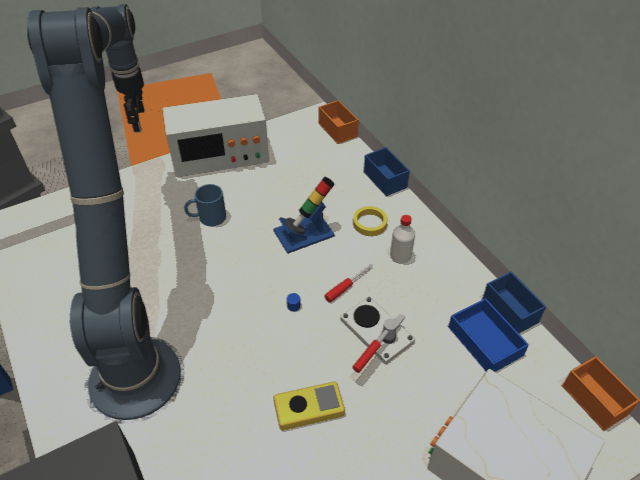

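View pics/top0.png

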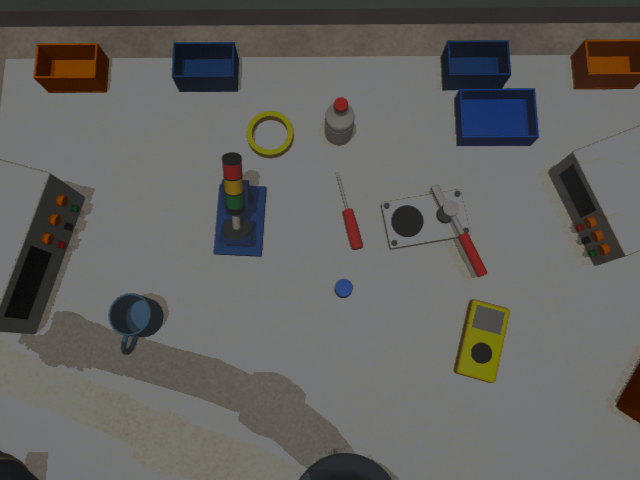

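The side view shows the cradle and light near (310,210), the fixture near (378,328) with its pad at (367,316), and the red handle at (367,356). In the top view, the light lies between (238,235) and (232,158), the pad is at (407,221), and the handle is at (473,255). Next I'll measure them.

```bash
cat > h.py <<'E'
import numpy as np,cv2
from rig import camera_params
def ray(n,u,v):
    c=camera_params(n);K=c["K"];r=np.array([(u-K[0,2])/K[0,0],(v-K[1,2])/K[1,1],1.]);return c["position"],c["rotation"]@r
def onz(n,u,v,z):
    o,r=ray(n,u,v);return o+r*(z-o[2])/r[2]
def tri(a,b):
    o1,r1=ray("side",*a);o2,r2=ray("top",*b)
    s=np.linalg.lstsq(np.c_[r1,-r2],o2-o1,rcond=None)[0];p,q=o1+s[0]*r1,o2+s[1]*r2
    return (p+q)/2,np.linalg.norm(p-q)
def cloud(n,d,m):
    c=camera_params(n);K=c["K"];v,u=np.nonzero(m&(d>0));z=d[v,u]
    P=np.c_[(u-K[0,2])/K[0,0]*z,(v-K[1,2])/K[1,1]*z,z];return P@c["rotation"].T+c["position"]
def blobs(m,box,minA=20):
    x0,y0,x1,y1=box;mm=np.zeros(m.shape,np.uint8);mm[y0:y1,x0:x1]=m[y0:y1,x0:x1]
    n,l,s,c=cv2.connectedComponentsWithStats(mm);return [(s[i,4],c[i],l==i) for i in range(1,n) if s[i,4]>=minA]
def hsv(p): return cv2.cvtColor(p,cv2.COLOR_RGB2HSV)
def colour(p,name):
    H=hsv(p);h,s,v=H[...,0],H[...,1],H[...,2]
    ok=(s>150)&(v>40)
    return {"red":ok&((h<8)|(h>172)),"yellow":ok&(h>15)&(h<35),"green":ok&(h>45)&(h<80),"dark":v<60}[name]
E
python3 - <<'E'
from h import *
D={n:np.load(f"pics/{n}0.npz") for n in("side","top")}
LB={"side":(285,170,340,225),"top":(215,150,250,225)}
C={}
for col in("red","yellow","green"):
    for n in D:
        b=max(blobs(colour(D[n]["p"],col),LB[n]),key=lambda b:b[0]);C[n,col]=b[1]
        P=cloud(n,D[n]["d"],b[2]);print(n,col,b[0],b[1].round(1),np.median(P,0).round(4))
    print(tri(C["side",col],C["top",col]))
LV={"side":(345,335,385,375),"top":(455,230,490,280)}
for n in D:
    b=max(blobs(colour(D[n]["p"],"red"),LV[n]),key=lambda b:b[0]);C[n,'h']=b[1];print("handle",n,b[0],b[1],onz(n,*b[1],.065+.007))
    P=cloud(n,D[n]["d"],b[2]);print(np.median(P,0),P[:,2].max())
PB={"side":(350,300,385,332),"top":(388,202,426,240)}
for n in D:
    b=max(blobs(D[n]["p"].max(2)<60,PB[n]),key=lambda b:b[0]);print("pad",n,b[0],onz(n,*b[1],.026))
    e=cv2.fitEllipse(np.argwhere(cv2.morphologyEx(b[2].astype(np.uint8),cv2.MORPH_GRADIENT,np.ones((3,3))) )[:,::-1].astype(np.float32));print(e,onz(n,*e[0],.026))
for n,box in (("side",(335,290,420,365)),("top",(375,180,475,255))):
    x0,y0,x1,y1=box;im=D[n]["p"][y0:y1,x0:x1,::-1];cv2.imwrite(f"pics/fx_{n}.png",cv2.resize(im,None,fx=7,fy=7,interpolation=cv2.INTER_CUBIC))
for n,box in (("side",(265,170,345,255)),("top",(205,145,275,265))):
    x0,y0,x1,y1=box;im=D[n]["p"][y0:y1,x0:x1,::-1];cv2.imwrite(f"pics/li_{n}.png",cv2.resize(im,None,fx=5,fy=5,interpolation=cv2.INTER_CUBIC))
E
```

```text
side red 135 [323.1 187.9] [0.6304 0.1979 0.1621]
top red 229 [231.8 171.7] [0.6251 0.2082 0.1649]
(array([0.63353521, 0.21001865, 0.14952904]), np.float64(0.00644912153135568))
side yellow 128 [315.8 197.5] [0.608  0.1978 0.1354]
top yellow 237 [233.2 186.9] [0.6039 0.2088 0.1384]
(array([0.61121566, 0.21057418, 0.12384671]), np.float64(0.005951269844338597))Traceback (most recent call last):
  File "<stdin>", line 7, in <module>
ValueError: max() iterable argument is empty
```

```bash
cd pics; python3 -c "
import cv2,numpy as np
a,b=cv2.imread('fx_side.png'),cv2.imread('fx_top.png')
print(a.shape,b.shape)
a,b=cv2.imread('li_side.png'),cv2.imread('li_top.png');b=np.clip(b*1.8,0,255).astype('uint8')
h=600;o=np.zeros((600,800,3),'uint8');o[:425,:400]=a;o[:600,400:750]=b;cv2.imwrite('li.png',o)"
```

```text
[ WARN:0@0.028] global loadsave.cpp:275 findDecoder imread_('fx_side.png'): can't open/read file: check file path/integrity
[ WARN:0@0.028] global loadsave.cpp:275 findDecoder imread_('fx_top.png'): can't open/read file: check file path/integrity
Traceback (most recent call last):
AttributeError: 'NoneType' object has no attribute 'shape'
```

```bash
sed -i 's/"green":ok&(h>45)&(h<80)/"green":(s>110)\&(v>30)\&(h>40)\&(h<85)/' h.py
cat > m.py <<'E'
from h import *
D={n:np.load(f"pics/{n}0.npz") for n in("side","top")}
LB={"side":(285,170,340,225),"top":(215,150,250,225)}
C={}
for col in("red","yellow","green"):
    for n in D:
        b=max(blobs(colour(D[n]["p"],col),LB[n]),key=lambda b:b[0]);C[n,col]=b[1]
        P=cloud(n,D[n]["d"],b[2]);print(n,col,b[0],b[1].round(1),np.median(P,0).round(4))
    print(tri(C["side",col],C["top",col]))
LV={"side":(345,335,385,375),"top":(455,230,490,280)}
for n in D:
    b=max(blobs(colour(D[n]["p"],"red"),LV[n]),key=lambda b:b[0]);C[n,'h']=b[1];print("handle",n,b[0],b[1],onz(n,*b[1],.065))
    P=cloud(n,D[n]["d"],b[2]);print(np.median(P,0),P[:,2].max())
print(tri(C["side","h"],C["top","h"]))
PB={"side":(350,300,385,332),"top":(388,202,426,240)}
for n in D:
    b=max(blobs(D[n]["p"].max(2)<60,PB[n]),key=lambda b:b[0]);print("pad",n,b[0],onz(n,*b[1],.026)); C[n,'p']=b[1]
    P=cloud(n,D[n]["d"],b[2]);print(np.median(P,0))
    c=max(cv2.findContours(b[2].astype(np.uint8),0,1)[0],key=len)
    e=cv2.fitEllipse(c);print(e,onz(n,*e[0],.026))
print(tri(C["side","p"],C["top","p"]))
# bench height by depth
for n in D:
    P=cloud(n,D[n]["d"],np.ones((480,640),bool));
    k=(abs(P[:,0]-.5)<.15)&(abs(P[:,1])<.2)&(abs(P[:,2])<.015);print("bench",n,np.median(P[k],0),k.sum())
for n,box in (("side",(335,290,420,365)),("top",(375,180,475,255))):
    x0,y0,x1,y1=box;im=D[n]["p"][y0:y1,x0:x1,::-1];cv2.imwrite(f"pics/fx_{n}.png",cv2.resize(np.clip(im*1.,0,255).astype('uint8'),None,fx=7,fy=7,interpolation=cv2.INTER_CUBIC))
o=np.zeros((600,800,3),'uint8')
for n,box,x in (("side",(265,170,345,255),0),("top",(205,145,275,265),400)):
    x0,y0,x1,y1=box;im=D[n]["p"][y0:y1,x0:x1,::-1];im=cv2.resize(im,None,fx=5,fy=5,interpolation=cv2.INTER_CUBIC)
    if n=='top': im=np.clip(im*1.8,0,255)
    o[:im.shape[0],x:x+im.shape[1]]=im
cv2.imwrite("pics/li.png",o)
E
python3 m.py
```

```text
side red 135 [323.1 187.9] [0.6304 0.1979 0.1621]
top red 229 [231.8 171.7] [0.6251 0.2082 0.1649]
(array([0.63353521, 0.21001865, 0.14952904]), np.float64(0.00644912153135568))
side yellow 128 [315.8 197.5] [0.608  0.1978 0.1354]
top yellow 237 [233.2 186.9] [0.6039 0.2088 0.1384]
(array([0.61121566, 0.21057418, 0.12384671]), np.float64(0.005951269844338597))
side green 128 [308.8 206.9] [0.5869 0.1995 0.1085]
top green 188 [233.4 201.9] [0.5816 0.2115 0.1128]
(array([0.58974719, 0.21375685, 0.09507028]), np.float64(0.0070908915555905625))
handle side 294 [366.2414966  355.76190476] [ 0.48632909 -0.25407529  0.065     ]
[ 0.48309305 -0.25843439  0.07326412] 0.08115505484900809
handle top 448 [472.36607143 254.22544643] [ 0.48515867 -0.25334222  0.065     ]
[ 0.48379744 -0.25077516  0.07444401] 0.08128223633018195
(array([ 0.48588521, -0.25370214,  0.06443104]), np.float64(0.0012881963861466237))
pad side 436 [ 0.56370924 -0.13718865  0.026     ]
[ 0.56406638 -0.13666624  0.02508167]
((366.2644958496094, 315.8221740722656), (21.220905303955078, 24.238224029541016), 100.47599029541016) [ 0.56373299 -0.13716559  0.026     ]
pad top 767 [ 0.56230892 -0.13340767  0.026     ]
[ 0.56210974 -0.13356548  0.02623093]
((406.9463806152344, 220.83004760742188), (30.16115951538086, 30.589197158813477), 136.44891357421875) [ 0.56227128 -0.13341939  0.026     ]
(array([ 0.5644966 , -0.13446365,  0.02141511]), np.float64(0.0022752429685661967))
bench side [ 4.75777194e-01  3.33826996e-03 -3.63660749e-04] 11854
bench top [4.78185113e-01 2.21943672e-02 4.67294155e-04] 23740
```

View pics/li.png

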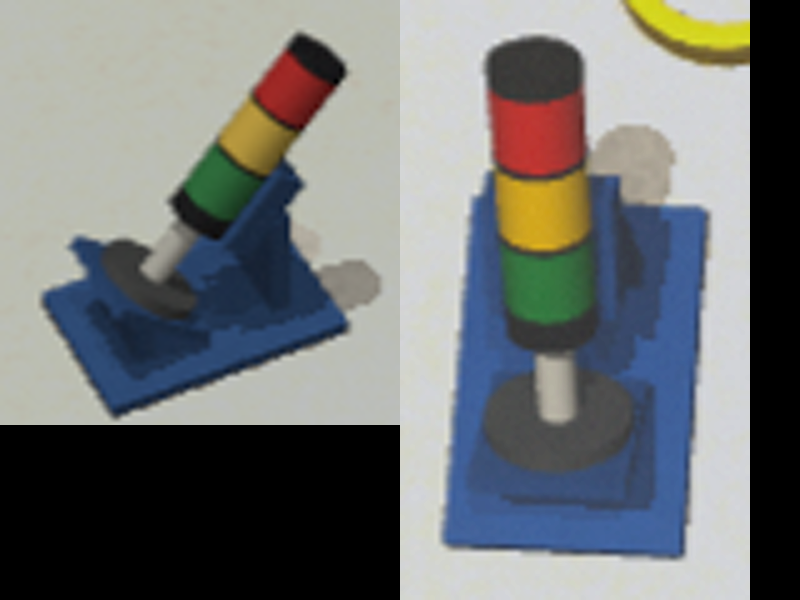

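View pics/fx_top.png

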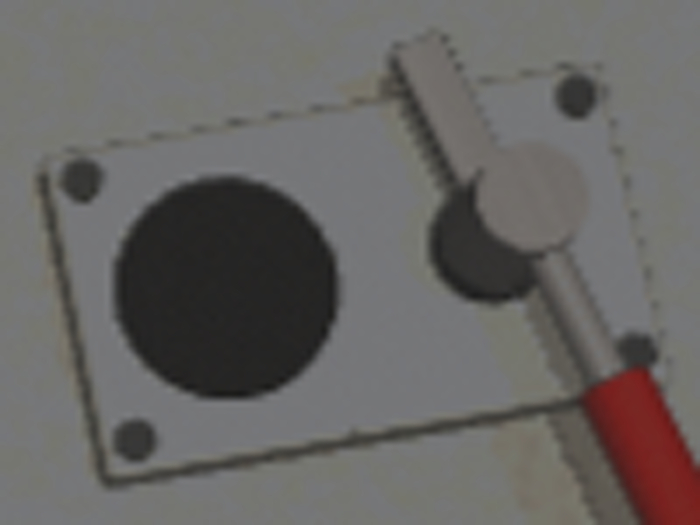

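View pics/fx_side.png

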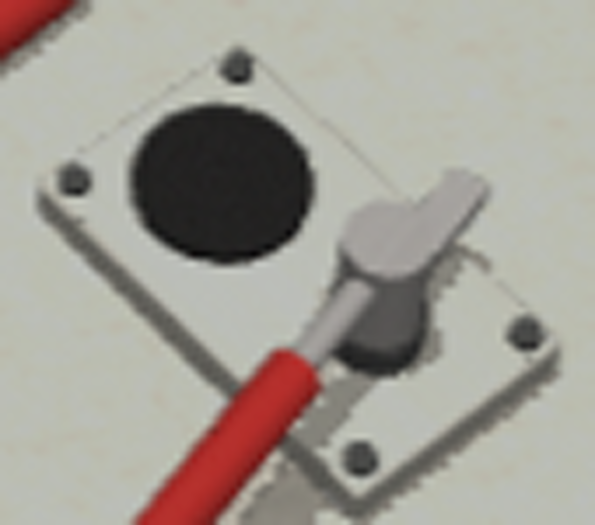

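li.png shows the foot disc's top face centred at about (558,415) in the top crop and (150,278) in the side crop. The top cap centre is at about (534,68) and (320,60). The fixture crops show the pad clear, plus the bolt heads and hub. Now I'll compute the poses.

```bash
cat > m2.py <<'E'
from h import *
D={n:np.load(f"pics/{n}0.npz") for n in("side","top")}
T=lambda x,y:(205+(x-400+.5)/5-.5,145+(y+.5)/5-.5)
S=lambda x,y:(265+(x+.5)/5-.5,170+(y+.5)/5-.5)
print("foottop",onz("top",*T(558,413),.048),onz("side",*S(152,276),.048),tri(S(152,276),T(558,413)))
print("cap",onz("top",*T(534,68),.172),onz("side",*S(320,60),.172),tri(S(320,60),T(534,68)))
c=[onz("top",*T(*q),.01) for q in((443,543),(475,197),(708,207),(683,553))]
c+= [onz("side",*S(*q),.01) for q in((43,298),(115,411),(347,322))]
for q in c: print("cradle",q[:2].round(4))
F=lambda x,y:(375+(x+.5)/7-.5,180+(y+.5)/7-.5); G=lambda x,y:(335+(x+.5)/7-.5,290+(y+.5)/7-.5)
b=[onz("top",*F(*q),.022)[:2] for q in((82,181),(135,440),(577,97),(638,350))]
g=[onz("side",*G(*q),.022)[:2] for q in((238,67),(75,180),(525,332),(361,458))]
for B in(b,g):
    tl,bl,tr,br=B;yd=(tl-tr)+(bl-br);yd/=np.linalg.norm(yd);xd=(tl-bl)+(tr-br);xd/=np.linalg.norm(xd)
    ctr=np.mean(B,0);print("fix",np.round(B,4).tolist(),"y",yd,"x",xd,"ctr",ctr,"padpred(+.04y)",ctr+.04*yd,"pivot",ctr-.04*yd)
for n,LV in {"side":(345,335,390,375),"top":(455,230,490,280)}.items():
    m=max(blobs(colour(D[n]["p"],"red"),LV),key=lambda b:b[0])[2];v,u=np.nonzero(m)
    P=np.array([onz(n,a,b,.070) for a,b in zip(u,v)])[:,:2];cc=P.mean(0);w=np.linalg.svd(P-cc,full_matrices=False)[2][0];t=(P-cc)@w;print("handle",n,cc,w,t.min(),t.max())
E
python3 m2.py
```

```text
foottop [0.54605911 0.21475575 0.048     ] [0.54775577 0.21203513 0.048     ] (array([0.54792265, 0.21493129, 0.04479646]), np.float64(0.0023423965765768553))
cap [0.64892554 0.20860528 0.172     ] [0.65038729 0.2033438  0.172     ] (array([0.65250736, 0.20931462, 0.16567045]), np.float64(0.002678485572081119))
cradle [0.4997 0.2666]
cradle [0.6483 0.2575]
cradle [0.6433 0.1588]
cradle [0.495  0.1673]
cradle [0.5011 0.2602]
cradle [0.497  0.1631]
cradle [0.6437 0.1575]
fix [[0.5963, -0.0924], [0.5179, -0.1056], [0.6212, -0.2404], [0.544, -0.2542]] y [-0.16938889  0.98554929] x [0.985148   0.17170736] ctr [ 0.56984446 -0.17313481] padpred(+.04y) [ 0.5630689  -0.13371283] pivot [ 0.57662001 -0.21255678]
fix [[0.5988, -0.0937], [0.5203, -0.1073], [0.6238, -0.2407], [0.5453, -0.2549]] y [-0.16739806  0.98588939] x [0.98472239 0.17413162] ctr [ 0.5720636  -0.17415034] padpred(+.04y) [ 0.56536768 -0.13471477] pivot [ 0.57875952 -0.21358592]
handle side [ 0.48468021 -0.25639582] [-0.91108957 -0.41220844] -0.04912191041693805 0.04728511621231432
handle top [ 0.48440188 -0.25196004] [-0.91822531 -0.39605844] -0.04447817670782042 0.04384608115234208
```

```bash
cat >> h.py <<'E'
from rig import *
PAD=np.array([.5637,-.1350,.026]);PIV=np.array([.5775,-.2135])
O=np.array([.5418,.2135,.042]);PSI=np.radians(-3.5);t40=np.radians(40);SG=.138
def frame(phi,yaw,lean):
    """tool rot: light axis leaning `lean` toward heading yaw; tool at phi from square, and light axis"""
    h=np.array([np.cos(yaw),np.sin(yaw),0]);z=np.array([0,0,1.])
    a=h*np.sin(lean)+z*np.cos(lean);n=-h*np.cos(lean)+z*np.sin(lean)
    x=-n*np.cos(phi)-a*np.sin(phi);zz=np.cross(h,z)
    return np.c_[x,np.cross(zz,x),zz],a,n
E
python3 - <<'E'
from h import *
for phi in range(0,60,10):
    p=np.radians(phi);out=[]
    R,a,n=frame(p,PSI,t40);g=O+SG*a
    for Rr in(R,R*np.array([1,-1,-1])):
        for yaw in (None,0,-13,-25,10):
            if yaw is None: q=inverse_kinematics(g-R[:,0]*.006,Rr);q2=inverse_kinematics(g-R[:,0]*.106,Rr);q3=inverse_kinematics(g-R[:,0]*.006+n*.12,Rr);out.append([q is not None,q2 is not None,q3 is not None, None if q is None else q.round(2).tolist()])
            else:
                R2,_,_=frame(p,np.radians(yaw),0);f=R2 if Rr is R else R2*np.array([1,-1,-1])
                P=PAD+[0,0,SG];q=inverse_kinematics(P-R2[:,0]*.006,f);q2=inverse_kinematics(P-R2[:,0]*.1,f);q3=inverse_kinematics(P-R2[:,0]*.006+[0,0,.08],f)
                out.append([yaw]+[k is not None for k in(q,q2,q3)]+([q.round(2).tolist()] if q is not None else []))
    print(phi);[print("  ",o) for o in out]
E
```

```text
0
   [True, True, True, [-1.03, 0.43, 0.51, 2.24, 2.12, 0.36, 1.98]]
   [0, False, False, False]
   [-13, False, False, False]
   [-25, False, False, False]
   [10, False, False, False]
   [True, True, True, [-1.01, 0.43, 0.5, 2.24, 2.11, 0.37, -1.15]]
   [0, False, False, False]
   [-13, False, False, False]
   [-25, False, False, False]
   [10, False, False, False]
10
   [False, True, False, None]
   [0, False, False, False]
   [-13, False, False, False]
   [-25, False, False, False]
   [10, False, False, False]
   [True, True, True, [-0.94, 0.39, 0.47, 2.14, 1.3, 0.22, -0.27]]
   [0, False, False, False]
   [-13, False, False, False]
   [-25, False, False, False]
   [10, False, False, False]
20
   [True, True, True, [-1.07, 0.44, 0.72, 2.04, -0.1, 0.29, -2.01]]
   [0, False, False, False]
   [-13, False, False, False]
   [-25, False, False, False]
   [10, False, False, False]
   [True, True, True, [-0.69, 0.37, 0.22, 2.02, 0.57, 0.36, 0.52]]
   [0, False, False, False]
   [-13, False, False, False]
   [-25, False, False, False]
   [10, False, False, False]
30
   [True, True, True,
[... 1029 characters left out ...]
-0.27, 0.23, 0.28, 2.44, 2.41, 0.43, -1.22]]
   [10, True, False, False, [1.22, 0.43, -0.98, 2.33, 3.57, 0.22, -1.42]]
50
   [True, True, True, [-0.8, 0.58, 0.61, 1.67, -0.38, 1.02, -1.69]]
   [0, False, True, True]
   [-13, False, True, True]
   [-25, False, False, True]
   [10, True, True, True, [1.38, 0.59, -1.33, 2.23, 1.37, 0.27, -2.36]]
   [True, True, True, [-0.42, 0.52, 0.05, 1.64, -0.03, 0.98, 1.15]]
   [0, True, False, True, [1.21, 0.42, -1.14, 2.27, 1.68, 0.22, 0.22]]
   [-13, True, True, True, [0.83, 0.28, -0.79, 2.29, 1.81, 0.26, -0.25]]
   [-25, True, True, True, [0.41, 0.23, -0.43, 2.3, 1.64, 0.36, -0.37]]
   [10, True, False, True, [1.38, 0.59, -1.33, 2.23, 1.37, 0.27, 0.78]]
```

```bash
python3 - <<'E'
from h import *
LO=np.array([-2.59,-.33,-1.39,.1,-1.04,.21,-2.66]);HI=np.array([2.59,1.99,1.29,2.45,4.18,1.99,2.66])
f=lambda q:None if q is None else q.round(2).tolist()
for phi in (55,60,65,70,75,80):
    p=np.radians(phi)
    for s in(1,-1):
        m=np.array([1,s,s])
        R,a,n=frame(p,PSI,t40);g=O+SG*a-R[:,0]*.006
        qs=[inverse_kinematics(x,R*m) for x in(g,g-R[:,0]*.1,g+n*.1)]
        print(phi,s,"G",[q is not None for q in qs],f(qs[0]))
        for yaw in(10,-13,-37,-60):
            R2,_,_=frame(p,np.radians(yaw),0);P=PAD+[0,0,SG]-R2[:,0]*.006
            qs=[inverse_kinematics(x,R2*m) for x in(P,P-R2[:,0]*.1,P+[0,0,.08])]
            print("    ",yaw,[q is not None for q in qs],f(qs[0]), None if qs[0] is None else np.minimum(qs[0]-LO,HI-qs[0]).min().round(2))
E
```

```text
55 1 G [True, True, True] [-0.77, 0.62, 0.62, 1.6, -0.41, 1.13, -1.67]
     10 [True, True, True] [0.51, 0.23, -0.23, 2.22, -0.97, 0.26, -0.2] 0.05
     -13 [False, True, True] None None
     -37 [True, False, True] [-1.02, 0.49, 1.28, 2.27, -0.8, 0.23, -1.38] 0.01
     -60 [True, False, False] [0.77, 0.58, -1.17, 2.07, 1.31, 1.2, 2.57] 0.09
55 -1 G [True, True, True] [-0.4, 0.56, 0.04, 1.58, -0.07, 1.09, 1.19]
     10 [True, False, True] [1.26, 0.46, -1.16, 2.18, 0.78, 0.25, 1.3] 0.04
     -13 [True, True, True] [0.85, 0.28, -0.81, 2.24, 1.27, 0.28, 0.29] 0.07
     -37 [True, True, True] [-0.53, 0.24, 0.57, 2.25, 0.89, 0.29, 0.11] 0.08
     -60 [True, True, True] [-0.6, 0.33, 0.57, 2.14, 0.74, 0.57, -0.16] 0.31
60 1 G [True, True, True] [-0.74, 0.67, 0.62, 1.54, -0.44, 1.25, -1.64]
     10 [True, True, True] [-0.17, 0.24, 0.53, 2.2, -0.97, 0.43, -0.24] 0.07
     -13 [True, True, True] [-0.5, 0.23, 0.75, 2.24, -0.61, 0.24, -1.05] 0.03
     -37 [True, False, True] [-0.91, 0.4, 1.15, 2.22, -0.38, 0.3, -1.77] 0.09
     -60 [True, False, True] [-0.95, 0.5, 1.13, 2.12, -0.05, 0.48, -2.51]
[... 2728 characters left out ...]
, -1.59]
     10 [True, True, True] [-0.54, 0.44, 0.97, 1.99, -0.62, 0.83, -0.64] 0.32
     -13 [True, True, True] [-0.61, 0.44, 1.0, 2.0, -0.55, 0.79, -1.11] 0.29
     -37 [True, True, True] [-0.71, 0.51, 1.12, 1.99, -0.56, 0.82, -1.53] 0.17
     -60 [True, True, True] [-0.73, 0.54, 1.12, 1.96, -0.49, 0.85, -2.0] 0.17
80 -1 G [True, True, True] [-0.31, 0.79, 0.02, 1.25, -0.19, 1.6, 1.26]
     10 [True, True, True] [-0.22, 0.33, 0.51, 1.97, -0.34, 0.75, 2.24] 0.42
     -13 [True, True, True] [-0.31, 0.33, 0.58, 1.98, -0.27, 0.72, 1.76] 0.47
     -37 [True, True, True] [-0.36, 0.34, 0.59, 1.97, -0.17, 0.73, 1.23] 0.48
     -60 [True, True, True] [-0.39, 0.36, 0.6, 1.94, -0.1, 0.78, 0.76] 0.51
```

```bash
cat >> h.py <<'E'
PHI=np.radians(70);M=np.array([1,-1,-1]);YP=np.radians(-37)
def snap(tag):
    o=[]
    for n in("side","top"):
        p,d=camera(n);np.savez(f"pics/{n}{tag}.npz",p=p,d=d);cv2.imwrite(f"pics/{n}{tag}.png",p[:,:,::-1])
E
python3 - <<'E'
from h import *
R,a,n=frame(PHI,PSI,t40);g=O+SG*a-R[:,0]*.006
command_gripper(.07,60)
movep(g-R[:,0]*.12+[0,0,.12],R*M)
move_l(g-R[:,0]*.12,feed=.2)
r=move_l(g,feed=.08,until_force=8)
s=sense();print(r,s["position"]-g,s["wrist_force"],s["time_s"]);snap(1)
for nn,b in(("side",(255,120,375,260)),("top",(190,110,290,270))):
    im=cv2.imread(f"pics/{nn}1.png")[b[1]:b[3],b[0]:b[2]];cv2.imwrite(f"pics/c{nn}1.png",cv2.resize(im,None,fx=3.7,fy=3.7))
E
```

```text
False [4.28762060e-04 3.65549356e-05 5.09689719e-04] [-0.45591302  0.09759856 -0.29840156] 4.9583
```

View pics/cside1.png

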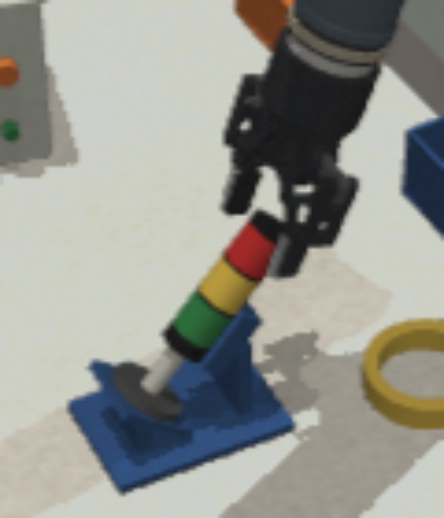

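View pics/ctop1.png

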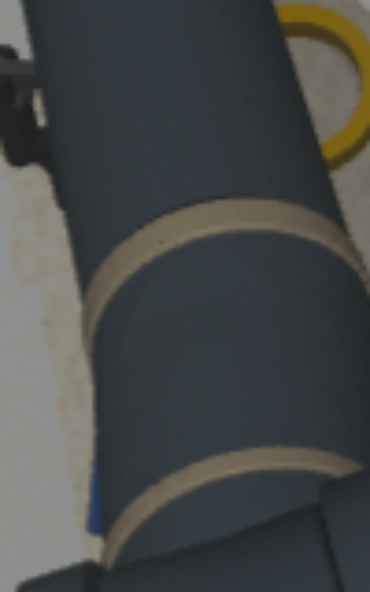

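The side view shows the two fingers straddling the red band, around (240,190) and (290,255) in the crop. In the top view the arm hides the light. I'll close, check the gap, and lift.

```bash
python3 - <<'E'
from h import *
R,a,n=frame(PHI,PSI,t40);g=O+SG*a-R[:,0]*.006
command_gripper(.02,60);s=sense();print(s["finger_gap"],s["wrist_force"])
move_l(g+.004*a,feed=.05)
move_l(g+.004*a+.09*n,feed=.08);s=sense();print(s["finger_gap"],s["wrist_force"])
move_l(g+.004*a+.09*n+[0,0,.12],feed=.15)
sleep(.3);s=sense();print(s["finger_gap"],s["wrist_force"],s["time_s"]);snap(2)
for nn,b in(("side",(225,60,375,260)),):
    im=cv2.imread(f"pics/{nn}2.png")[b[1]:b[3],b[0]:b[2]];cv2.imwrite(f"pics/c{nn}2.png",cv2.resize(im,None,fx=3,fy=3))
E
```

```text
0.03403783188381935 [ 0.02425926 -0.04992448  2.71202156]
0.034364727398549295 [-0.06006042  0.10573615 -1.7444423 ]
0.03395605107644975 [-0.25435022 -0.13738344 -2.15637192] 8.2417
```

View pics/cside2.png

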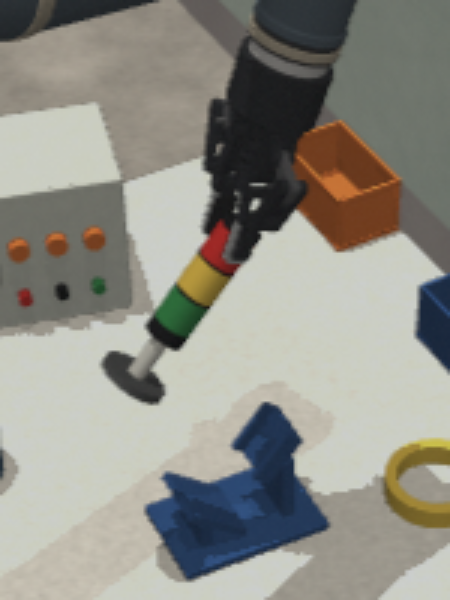

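The side view shows the light held by its red band, about (225,240) in the crop, and clear of the cradle. Its lean looks unchanged. Now I'll carry it over to the pad, upright and high.

```bash
python3 - <<'E'
from h import *
R2,_,_=frame(PHI,YP,0);P=PAD+[0,0,SG]-R2[:,0]*.006
movep(P+[0,0,.17],R2*M)
move_l(P+[0,0,.05],feed=.15);sleep(.3)
s=sense();print(s["position"]-P,s["finger_gap"],s["wrist_force"],s["time_s"]);snap(3)
for nn,b in(("side",(300,180,450,380)),("top",(340,100,490,300))):
    im=cv2.imread(f"pics/{nn}3.png")[b[1]:b[3],b[0]:b[2]];cv2.imwrite(f"pics/c{nn}3.png",cv2.resize(im,None,fx=3,fy=3,interpolation=cv2.INTER_CUBIC))
E
```

```text
[ 2.75335698e-04 -3.62433938e-05  5.06535802e-02] 0.03384601248354689 [-0.95180823  0.23874041 -1.38547291] 10.8833
```

View pics/cside3.png

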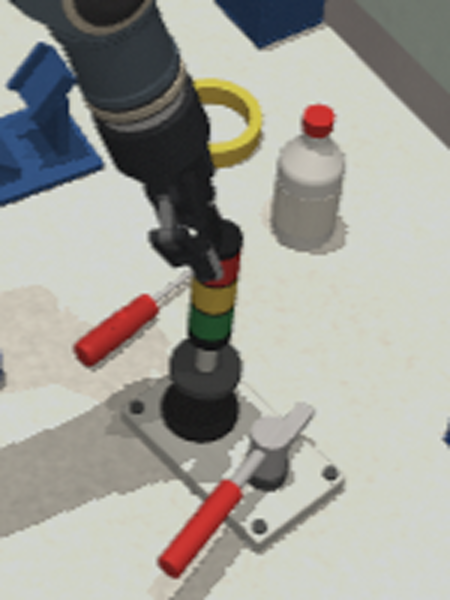

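View pics/ctop3.png

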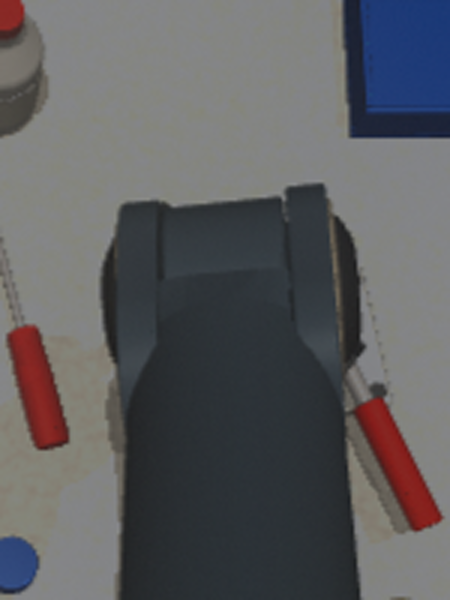

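The side view shows the light upright over the pad: foot at (205,365) and pad at (200,405) in the crop. The top view is blocked by the arm. I'll check the axis using side depth and the midline.

```bash
cat > ax.py <<'E'
from h import *
from scipy.optimize import least_squares
def fitaxis(tag,n="side",box=(355,260,385,300)):
    d=np.load(f"pics/{n}{tag}.npz");Q=[];out=[]
    for col in("yellow","green"):
        m=max(blobs(colour(d["p"],col),box),key=lambda b:b[0])[2]
        P=cloud(n,d["d"],cv2.erode(m.astype(np.uint8),np.ones((3,3)))>0);Q.append(P)
        # silhouette midline
        v,u=np.nonzero(m);z=np.median(P[:,2]);mid=np.mean([(u[v==r].min()+u[v==r].max())/2 for r in np.unique(v)[2:-2]]);vm=np.mean(np.unique(v)[2:-2]);out.append((mid,vm))
    P=np.vstack(Q);zc=P[:,2].mean()
    f=lambda k:np.hypot(P[:,0]-k[0]-k[2]*(P[:,2]-zc),P[:,1]-k[1]-k[3]*(P[:,2]-zc))-.018
    k=least_squares(f,[*P[:,:2].mean(0)+[.01,.015],0,0],loss="soft_l1",f_scale=.002).x
    print("axis at z",zc.round(4),"xy",k[:2].round(4),"slope",k[2:].round(3),"rms",np.sqrt(np.mean(f(k)**2)).round(4),"foot z.026 xy",(k[:2]+k[2:]*(.026-zc)).round(4))
    return out,zc,k
def proj(n,p):
    c=camera_params(n);q=c["K"]@(c["rotation"].T@(np.asarray(p)-c["position"]));return q[:2]/q[2]
E
python3 - <<'E'
from ax import *
out,zc,k=fitaxis(3,box=(355,265,385,300))
print(out)
for z in(.20,.18,.16,.14): print(z,proj("side",[*PAD[:2],z]))
d=np.load("pics/side3.npz")["p"]
E
```

```text
axis at z 0.1741 xy [ 0.5658 -0.1354] slope [-0.002 -0.017] rms 0.0016 foot z.026 xy [ 0.5661 -0.1329]
[(np.float64(370.75), np.float64(278.5)), (np.float64(369.9375), np.float64(287.5))]
0.2 [370.10331259 271.34898624]
0.18 [369.56732847 276.79930189]
0.16 [369.04250807 282.13609576]
0.14 [368.52850622 287.36287804]
```

```bash
python3 - <<'E'
from h import *
s=sense();p=s["position"]+[-.0013,-.0008,0]
move_l(p-[0,0,.038],feed=.06);sleep(.2)
z0=sense()["position"][2]
r=move_l(p-[0,0,.062],feed=.012,until_force=4);sleep(.4)
s=sense();print(r,"dropped",p[2]-s["position"][2],s["wrist_force"],s["time_s"],s["finger_gap"])
snap(4)
for nn,b in(("side",(300,180,450,380)),):
    im=cv2.imread(f"pics/{nn}4.png")[b[1]:b[3],b[0]:b[2]];cv2.imwrite(f"pics/c{nn}4.png",cv2.resize(im,None,fx=3,fy=3,interpolation=cv2.INTER_CUBIC))
from ax import *
try: print(fitaxis(4,box=(350,270,390,325))[0])
except Exception as e: print(e)
E
```

```text
True dropped 0.05046191298624636 [-0.80014801  1.07023189  5.13778986] 13.475 0.03419080371405777
axis at z 0.1223 xy [ 0.5647 -0.136 ] slope [ 0.008 -0.024] rms 0.0016 foot z.026 xy [ 0.564  -0.1337]
[(np.float64(369.0), np.float64(292.5)), (np.float64(368.0833333333333), np.float64(301.5))]
```

View pics/cside4.png

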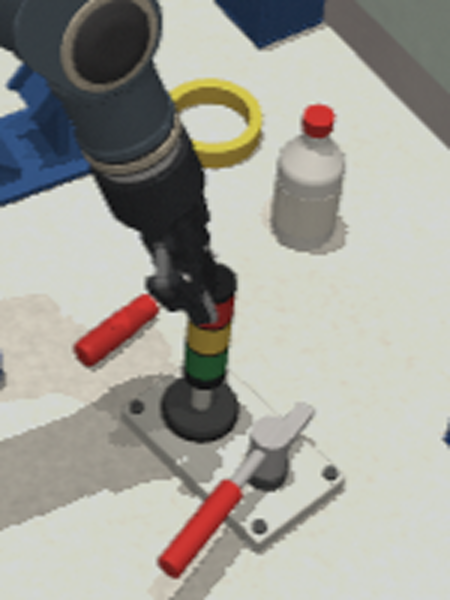

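The foot sits on the pad, centred at (200,408) in the crop, and contact came at the expected height. Releasing.

```bash
python3 - <<'E'
from h import *
command_gripper(.05);command_gripper(.075);sleep(.2)
s=sense();print(s["wrist_force"],s["finger_gap"])
R=s["tcp_rot"];p=s["position"]
move_l(p-R[:,0]*.13,feed=.1)
p=sense()["position"];move_l([p[0]-.03,p[1],p[2]+.08],feed=.15)
# park aside for a clear view
movep([.45,.1,.35],np.array([[0,0,1.],[0,-1,0],[1,0,0]]).T@np.eye(3) if False else frame(np.radians(90),np.radians(-13),0)[0]*M)
print(sense()["time_s"]);snap(5)
o=np.zeros((600,800,3),'uint8')
for nn,b,x in(("side",(320,250,430,370),0),("top",(370,130,490,280),400)):
    im=cv2.imread(f"pics/{nn}5.png")[b[1]:b[3],b[0]:b[2]];im=cv2.resize(im,None,fx=3.3,fy=3.3,interpolation=cv2.INTER_CUBIC);o[:im.shape[0],x:x+im.shape[1]]=im
cv2.imwrite("pics/c5.png",o)
from ax import *
print(fitaxis(5,box=(350,270,390,325))[0])
E
```

```text
[-0.12084046  0.91677132  0.78234095] 0.07513384335716593
17.45
axis at z 0.1229 xy [ 0.5644 -0.1349] slope [-0.035  0.009] rms 0.0016 foot z.026 xy [ 0.5677 -0.1358]
[(np.float64(369.0), np.float64(292.0)), (np.float64(368.0), np.float64(301.0))]
```

View pics/c5.png

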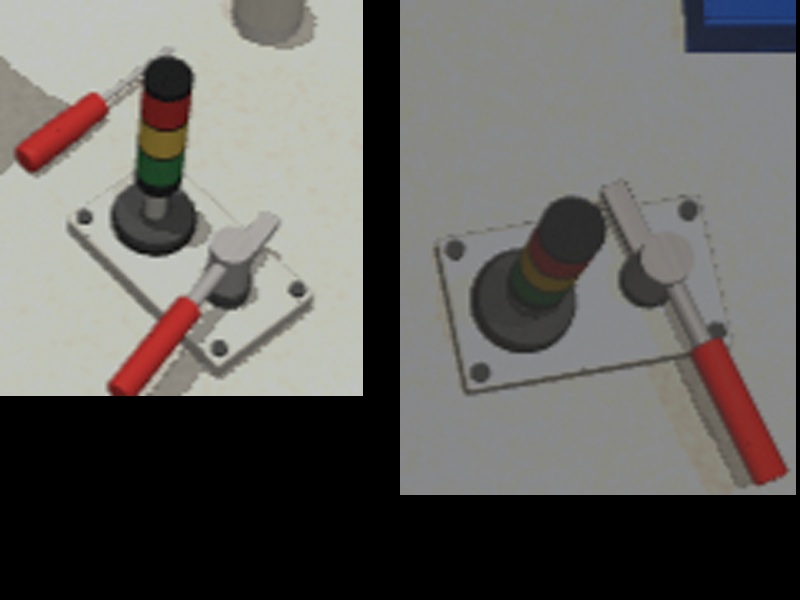

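Both views show the light standing alone and upright, with its foot concentric with the pad: foot centre (407,222) in the top picture against pad (407,221). The lever hasn't moved. Next I'll push it with closed fingers, tool down.

```bash
cat >> h.py <<'E'
YF=np.arctan2(.172,.985)
def push(th,off,sg,r=.115,z=.073):
    b=YF+np.pi+th;d=np.array([np.cos(b),np.sin(b),0]);t=np.array([-d[1],d[0],0])
    x=np.array([0,0,-1.]);zz=sg*d
    return np.array([*PIV,0])+r*d-off*t+[0,0,z],np.c_[x,np.cross(zz,x),zz]
E
python3 - <<'E'
from h import *
for sg in(1,-1):
    for th in(.2,.6,1.,1.6): 
        q=inverse_kinematics(*push(th,.025 if th>.2 else .045,sg));print(sg,th,None if q is None else q.round(2))
E
```

```text
1 0.2 [-0.45  0.67  1.11  2.13 -0.81  0.87 -1.6 ]
1 0.6 [-0.32  0.75  1.11  2.01 -0.85  0.94 -1.12]
1 1.0 [-0.25  0.81  1.11  1.91 -0.88  1.01 -0.71]
1 1.6 [ 0.04  0.69  0.63  1.72 -0.5   0.89 -0.49]
-1 0.2 [-0.11  0.45  0.59  2.11 -0.39  0.69  1.12]
-1 0.6 [-0.07  0.54  0.68  2.   -0.49  0.76  1.69]
-1 1.0 [-0.01  0.61  0.68  1.9  -0.51  0.82  2.11]
-1 1.6 [ 0.11  0.66  0.51  1.72 -0.4   0.87  2.57]
```

```bash
python3 - <<'E'
from h import *
command_gripper(0.0)
p,R=push(.2,.045,1)
movep(p+[0,0,.2],R)
r=move_l(p+[0,0,.0],feed=.12,until_force=8);print("down",r,sense()["time_s"])
hit=False;th=.25
while th<1.69 :
    p,R=push(th,.022,1)
    hit=move_l(p,R,feed=.06,until_force=14)
    f=sense()["wrist_force"];print(round(th,2),hit,f.round(1))
    if hit: break
    th+=.12
print(sense()["time_s"]);snap(6)
o=np.zeros((600,800,3),'uint8')
for nn,b,x in(("side",(320,250,430,400),0),("top",(370,130,490,300),400)):
    im=cv2.imread(f"pics/{nn}6.png")[b[1]:b[3],b[0]:b[2]];im=cv2.resize(im,None,fx=3.3,fy=3.3,interpolation=cv2.INTER_CUBIC);o[:im.shape[0],x:x+im.shape[1]]=im
cv2.imwrite("pics/c6.png",o)
E
```

```text
down False 22.7417
0.25 False [ 0.8  1.  -0.3]
0.37 False [-0.3  1.   0.3]
0.49 False [ 0.3 -0.8  1. ]
0.61 False [ 0.1 -0.3  1.3]
0.73 False [-0.2 -0.4  1. ]
0.85 False [-0.2 -0.1  1.6]
0.97 False [-0.3 -0.3  0.3]
1.09 False [ 0.8  0.2 -0.8]
1.21 False [-0.5  0.3 -0.2]
1.33 False [-0.6 -0.9 -0.6]
1.45 False [-0.  -0.1  0. ]
1.57 False [ 0.5  0.1 -0. ]
27.5917
```

View pics/c6.png

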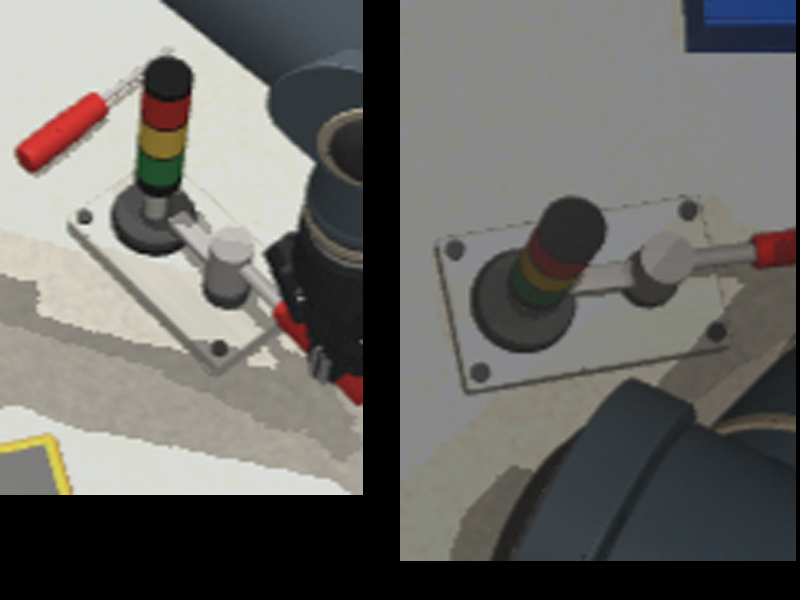

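Top view: the lever has turned most of the way, with the finger reaching over the foot at (600,278) in the crop, and the light hasn't shifted. No end-stop force has shown up yet, so I'll keep pushing until it does.

```bash
python3 - <<'E'
from h import *
th=1.6;hit=False
while th<1.95 and not hit:
    hit=move_l(*push(th,.022,1),feed=.02,until_force=10)
    print(round(th,2),hit,sense()["wrist_force"].round(1));th+=.03
sleep(.3);s=sense();print(s["wrist_force"].round(1),s["position"],s["time_s"])
E
```

```text
1.6 False [-1.3 -0.2  1.1]
1.63 False [-3.1 -0.2  2. ]
1.66 False [-10.1   0.9   5.8]
1.69 False [-16.3   0.7  11. ]
1.72 False [-21.1   2.6  14.3]
1.75 False [-28.5   2.   18.3]
1.78 False [-34.5   2.5  23.3]
1.81 False [-39.3   1.7  24.8]
1.84 False [-45.5   1.8  29. ]
1.87 False [-50.9   1.7  32.2]
1.9 False [-55.7   0.9  36. ]
1.93 False [-61.2   0.1  39.5]
[-61.6   0.3  38.8] [ 0.5852286  -0.33308558  0.07229116] 31.8917
```

Each call re-zeroed the force threshold, so the push built up to 73 N against the stop. That's below the 120 N wrist limit but more than I intended. Backing off now.

```bash
python3 - <<'E'
from h import *
for th,off in((1.75,.022),(1.62,.022),(1.57,.03),(1.57,.06)):
    move_l(*push(th,off,1),feed=.04);print(sense()["wrist_force"].round(1))
p=sense()["position"];move_l(p+[0,0,.25],feed=.2)
movep([.40,.15,.40],frame(np.radians(90),np.radians(-13),0)[0]*M);sleep(.3)
print(sense()["time_s"]);snap(7)
o=np.zeros((600,800,3),'uint8')
for nn,b,x in(("side",(320,250,440,400),0),("top",(370,130,490,300),400)):
    im=cv2.imread(f"pics/{nn}7.png")[b[1]:b[3],b[0]:b[2]];im=cv2.resize(im,None,fx=3.3,fy=3.3,interpolation=cv2.INTER_CUBIC);o[:im.shape[0],x:x+im.shape[1]]=im
cv2.imwrite("pics/c7.png",o)
from ax import *
print(fitaxis(7,box=(350,270,390,325))[0])
for n,LV in {"side":(380,310,440,400),"top":(470,180,540,240)}.items():
    d=np.load(f"pics/{n}7.npz");m=max(blobs(colour(d["p"],"red"),LV),key=lambda b:b[0])[2];v,u=np.nonzero(m)
    P=np.array([onz(n,a,b,.070) for a,b in zip(u,v)])[:,:2];w=np.linalg.svd(P-P.mean(0),full_matrices=False)[2][0];w*=-np.sign(w[1])
    dd=P.mean(0)-PIV
    print("lever",n,P.mean(0),w,(np.arctan2(w[1],w[0])-YF+np.pi)%(2*np.pi),(np.arctan2(dd[1],dd[0])-YF+np.pi)%(2*np.pi))
E
```

```text
[-28.6   2.1  18.5]
[-0.9  0.1  1.1]
[ 0.3 -0.3  0.1]
[-0.4  0.4  0.8]
38.05
axis at z 0.1231 xy [ 0.5648 -0.1353] slope [-0.033  0.008] rms 0.0019 foot z.026 xy [ 0.568  -0.1361]
[(np.float64(368.3125), np.float64(291.5)), (np.float64(368.0), np.float64(301.0))]
lever side [ 0.59301193 -0.31446183] [ 0.15261207 -0.98828617] 1.5511308529259649 1.5503695366257937
lever top [ 0.59225128 -0.31224749] [ 0.15787949 -0.98745839] 1.5564629214052843 1.546207336633132
```

View pics/c7.png

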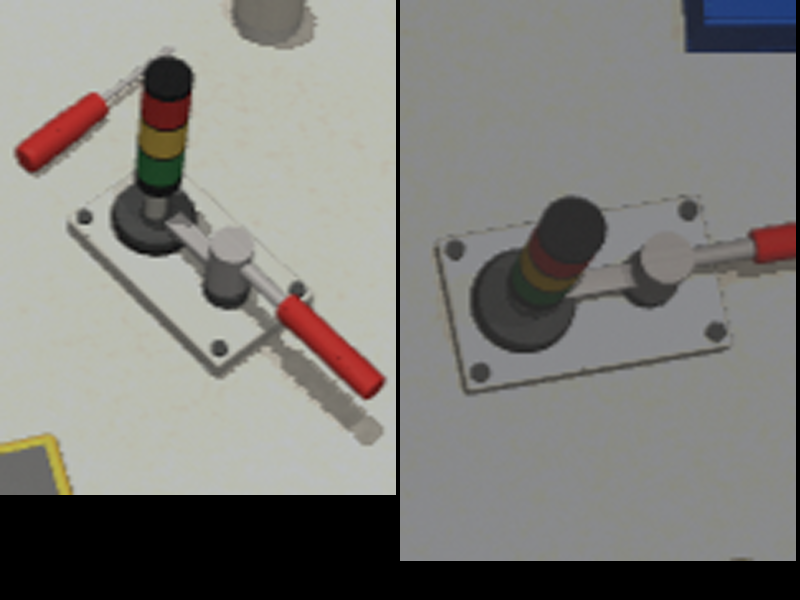

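View pics/top7.png

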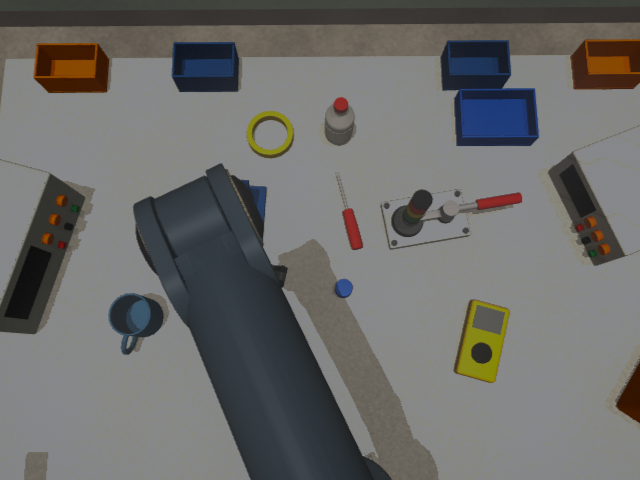

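The lever measures about 1.55 rad. The latch finger is over the foot at (600,280) in the top crop, and the light is upright and unmoved. The bystanders are at the same pixels as in the first picture. Handing in.

```bash
python3 -c "
from rig import *
print(finish_job())"
```

```text
the job is handed in; nothing more can be done
None
```

I took the light out of the cradle and stood it upright on the pad. It was released only after its foot touched the pad. I then pushed the lever to its end stop, backed the arm away and handed the job in at about 38 s; no verdict is reported.

**Last checks:**
- **Light:** it stands on its own, and its lens stack didn't shift in the pictures between letting go and the end.
    - **Centring:** in the top view after release, the foot was within about 2 mm of the pad centre. The noisier side-camera depth fit put it about 4 mm off.
    - **Upright:** the same fit gave a tilt of about 0.03 rad, within its noise and below the 0.06 limit.
- **Lever:** its angle measures 1.55–1.56 rad along the handle's direction in both views. A firm reaction force during the push also showed it was at the stop. The latch finger reaches over the foot.
- **Bystanders:** they look unmoved compared with the first picture.

**Went wrong:** I pushed harder against the end stop than I meant to. The force threshold restarts with every move, so it never triggered, and the wrist force reached about 73 N before I backed off. That is under the 120 N wrist limit. The pictures show the closed fingers doing the pushing, not the gripper's body, so I don't expect it broke the 40 N limit, but I had no direct reading of that.

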